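Load the bottle steriliser and close it up

TASK

Load the steriliser and close it up: stand every feeding bottle upright in a ring of its own and put every teat cover in the open drawer, then push the drawer fully shut. Once the bottles are all in, set the lid down flat inside its rails, and after that swing the clamp right down onto the lid. Leave the other things on the worktop where they are.

Things in the scene. Friction and masses are not known exactly. Their poses are not given: they have to be found in the camera images.
- seat (a point): Centre of the grey deck of the countertop steriliser (a low white box, x -110..+120, y -100..+100 mm from here), 55 mm above the worktop; z up, -x out of the drawer front, +x to the clamp post. The lid's underside rests here, in a square rail 8 mm high, 152 mm wide inside, around the four rings, its handle along this x axis (sides along the rails).
- ring0 (a point): One of the four bottle rings on the deck (2 x 2, 72 mm apart): centre of the ring at deck level, where a bottle's bottom rests. The ring is 50 mm inside, 60 mm outside and 16 mm high.
- ring1 (a point): One of the four bottle rings on the deck (2 x 2, 72 mm apart): centre of the ring at deck level, where a bottle's bottom rests. The ring is 50 mm inside, 60 mm outside and 16 mm high.
- ring2 (a point): One of the four bottle rings on the deck (2 x 2, 72 mm apart): centre of the ring at deck level, where a bottle's bottom rests. The ring is 50 mm inside, 60 mm outside and 16 mm high.
- ring3 (a point): One of the four bottle rings on the deck (2 x 2, 72 mm apart): centre of the ring at deck level, where a bottle's bottom rests. The ring is 50 mm inside, 60 mm outside and 16 mm high.
- drawer (a joint): Drawer of the steriliser, in m: 0 fully shut, 0.115 fully open; it starts about 0.1 open. The drawer front is 196 mm wide and 42 mm high, just outside the steriliser's front when shut. It slides stiffly (about 1.2 N, no spring) and stays where it is left.
- drawer_floor (a point): Centre of the drawer's inner floor, axes as point seat, 11 mm above the worktop. The tray inside is 120 mm (x) by 166 mm (y), with 25 mm high walls 5 mm thick; at the start only the part beyond the steriliser's front (x about -60 to +35 mm from this point) lies open to the sky, the rest is under the deck (39 mm clear over the floor).
- drawer_handle (a point): Middle of the drawer's bar handle, 80 mm long along the seat's y, 35 mm out from the drawer front and 36 mm above the worktop; pushing it along the seat's +x shuts the drawer.
- clamp (a joint): Hinge of the steel clamp arm, in rad: 0 is down (arm level, pointing from the hinge along the seat's -x, its foot on the lid's top beside the handle), 1.57 upright, more leans away from the lid; it starts at 1.75 to 2.1. It turns stiffly (about 0.12 N m, some 2 N at its end) and stays where it is left.
- clamp_hinge (a point): Axis of the clamp (along the seat's y; axes as point seat), 183 mm above the worktop near the top of its post: two steel cheeks 20 x 31 mm overall, 193 mm high. The arm is 66 mm long from the axis, 16 mm wide, 10 mm thick, centred on the axis; its rubber foot, 16 mm in diameter, 57 mm from the axis, reaches 28 mm below the arm's middle.
- lid: The square lid, a box open below: 144 x 144 mm, 100 mm high to its grey top, clear walls 4 mm thick, 0.35 kg. Origin at the centre of its lower edge, z up. A black bar handle stands on its top along the lid's y axis: 56 mm long, 14 mm thick, 34 mm high, grip it about 122 mm above the lid's lower edge, pinching across the lid's x axis.
- bottle0: A small white feeding bottle, solid to the touch, standing upright: 42 mm in diameter up to 62 mm, then a grey collar 34 mm in diameter to 85 mm; 0.07 kg. Origin at the centre of its bottom, z up. May be absent.
- bottle1: A small white feeding bottle, solid to the touch, standing upright: 42 mm in diameter up to 62 mm, then a grey collar 34 mm in diameter to 85 mm; 0.07 kg. Origin at the centre of its bottom, z up. May be absent.
- bottle2: A small white feeding bottle, solid to the touch, standing upright: 42 mm in diameter up to 62 mm, then a grey collar 34 mm in diameter to 85 mm; 0.07 kg. Origin at the centre of its bottom, z up. May be absent.
- bottle3: A small white feeding bottle, solid to the touch, standing upright: 42 mm in diameter up to 62 mm, then a grey collar 34 mm in diameter to 85 mm; 0.07 kg. Origin at the centre of its bottom, z up. May be absent.
- cover0: A white domed teat cover, 42 mm in diameter, straight-sided to 26 mm and domed to 34 mm high; 0.03 kg. Origin at the centre of its underside, z up. May be absent.
- cover1: A white domed teat cover, 42 mm in diameter, straight-sided to 26 mm and domed to 34 mm high; 0.03 kg. Origin at the centre of its underside, z up. May be absent.
- mug: Bystander, not part of the job: white mug 80 mm wide, 90 mm high. Leave it where it is.
- tumbler: Bystander, not part of the job: glass tumbler 68 mm wide, 100 mm high. Leave it where it is.
- sponge: Bystander, not part of the job: yellow sponge 90 x 60 x 25 mm. Leave it where it is.
- teaspoon: Bystander, not part of the job: baby spoon 100 mm long. Leave it where it is.
- jar: Bystander, not part of the job: glass jar 70 mm wide, 80 mm high. Leave it where it is.
- bottle_brush: Bystander, not part of the job: brush 200 mm long. Leave it where it is.

How it is judged:
On the way, in this order (a step that is already met when the one before it is completed fails the run):
1. every bottle stands upright in a ring ((horizontal distance between bottle0 and ring0 below 0.008 m or horizontal distance between bottle0 and ring1 below 0.008 m or horizontal distance between bottle0 and ring2 below 0.008 m or horizontal distance between bottle0 and ring3 below 0.008 m) and z of bottle0 in the frame of seat between -0.006 and 0.006 m and angle between each of bottle0, bottle1, bottle2, bottle3's own z axis and vertical below 0.12 rad and (horizontal distance between bottle1 and ring0 below 0.008 m or horizontal distance between bottle1 and ring1 below 0.008 m or horizontal distance between bottle1 and ring2 below 0.008 m or horizontal distance between bottle1 and ring3 below 0.008 m) and z of bottle1 in the frame of seat between -0.006 and 0.006 m and (horizontal distance between bottle2 and ring0 below 0.008 m or horizontal distance between bottle2 and ring1 below 0.008 m or horizontal distance between bottle2 and ring2 below 0.008 m or horizontal distance between bottle2 and ring3 below 0.008 m) and z of bottle2 in the frame of seat between -0.006 and 0.006 m and (horizontal distance between bottle3 and ring0 below 0.008 m or horizontal distance between bottle3 and ring1 below 0.008 m or horizontal distance between bottle3 and ring2 below 0.008 m or horizontal distance between bottle3 and ring3 below 0.008 m) and z of bottle3 in the frame of seat between -0.006 and 0.006 m), for 0.2 s.
2. the lid sits flat on the deck, with the clamp still up (all of step 1 and horizontal distance between lid and seat below 0.008 m and z of lid in the frame of seat between -0.004 and 0.004 m and angle between lid's own z axis and vertical below 0.04 rad and value of joint clamp above 0.3 rad), for 0.2 s.
3. the clamp is down on the lid (horizontal distance between lid and seat below 0.008 m and z of lid in the frame of seat between -0.004 and 0.004 m and angle between lid's own z axis and vertical below 0.04 rad and value of joint clamp below 0.08 rad), for 0.2 s.
At the end, for the whole second after the job is handed in: Every bottle stands upright (within 0.12 rad) in a ring, its bottom on the deck; every cover lies in the drawer; the drawer is shut to within 4 mm; the lid sits on the deck within 4 mm, level; the clamp is within 0.08 rad of fully down; all at rest (all of step 1 and all of step 3 and x of cover0 in the frame of drawer_floor between -0.065 and 0.065 m and y of cover0 in the frame of drawer_floor between -0.088 and 0.088 m and z of cover0 in the frame of drawer_floor between -0.01 and 0.03 m and x of cover1 in the frame of drawer_floor between -0.065 and 0.065 m and y of cover1 in the frame of drawer_floor between -0.088 and 0.088 m and z of cover1 in the frame of drawer_floor between -0.01 and 0.03 m and value of joint drawer below 0.004 m and linear speed of each of lid, bottle0, bottle1, bottle2, bottle3, cover0, cover1 below 0.02 m/s); the robot touches nothing.
It fails at once if a bystander is moved more than 40 mm (distance of any of mug, tumbler, sponge, teaspoon, jar, bottle_brush from where it was at the start of the episode above 0.04 m).
Of bottle0, bottle1, bottle2, bottle3 only 2 to 4 are there at a start; the rules pass over those that are not, and their reading is None.
Of cover0, cover1 only 1 to 2 are there at a start; the rules pass over those that are not, and their reading is None.
At some moment in a run one of cover0, cover1, lid may be knocked a few centimetres aside while the robot is not near it.
It also fails if it takes over 210 s, if anything falls off the work surface, if the arm or the gripper's body presses on something with over 40 N, if the wrist force passes 120 N, or if a joint passes its speed limit or range.

ROBOT

A 6-joint arm with a two-finger parallel gripper is mounted at the origin on the work surface. World frame = base frame: x ahead of the robot, y to its left, z up, the work surface at z = 0. Lengths are in m, angles in rad, forces in N, time in s.
With the tool pointing down it reaches from about 0.425 to 1.125 m from the base axis. Payload 14.9 kg.
Tool frame: the origin (TCP) lies midway between the tips of the shut fingers; the grasp point (between the pads) lies 19 mm behind it; z points along the fingers, y is the line along which they close (so a half turn about z gives the same grasp; the last joint's range is limited). The gripper opens to 91 mm and grips with 3 to 60 N. Pads are 32 mm wide; open, the fingers measure 118 mm over their backs; the gripper's body (76 mm by 178 mm) begins 60 mm behind the grasp point.
Start: joints at [1.093, 0.379, 1.734, -0, 1.028, -0.033], TCP at [0.301, 0.632, 0.214] pointing down, gripper open.
Joint ranges: [-2.77, 2.77], [-0.74, 2.19], [0, 2.66], [-1.06, 4.2], [0.31, 2.87], [-3.08, 3.08]. Speed limits (rad/s): [1.89, 1.89, 2.39, 3.14, 3.14, 3.14].

INTERFACE

Orientations are given as a 3x3 rotation matrix whose columns are the frame's x, y, z axes.
In Python, from bench import readout, imaging, env gives the robot as it stands. The module is installed in compiled form; this text tells all that it offers.
- The arm moves only by the tool drive_tool, never from a script. Its argument "motion" is a list that holds one entry, the list of rows, each a list of 5 numbers: the shift along the world's x, y, z in mm, then the turn about the world's z in rad, then the finger opening in mm, from 0 to 91.2. A call has 1 to 20 rows; each row is the pose to reach, as a shift and turn from the pose commanded when the call began; what a row does not reach only later rows make up. A row lasts 1/10 s, in which the tool goes at most 50 mm and 8.59 degrees, less where a joint would pass 70% of its speed; a pose out of reach is approached as far as the arm can. A call with a gripper value outside its range is refused whole. The fingers move at their own pace and stop on an object; "newtons" is the grip in N (left out, the last holds). Time passes only in rows, so rows that repeat a pose let the fingers close. It gives the time, the measured TCP pose, the force, the opening and the grip force at its end, in the units of the state.
- readout.read_state(): the state, without advancing time (a new reading comes with each control period).
- imaging.capture(name): name is "side" or "top" or "wrist"; returns (picture, depth): 480x640x3 uint8, red, green, blue; 480x640 float32, m along the optical axis (not along the pixel's ray), 0 where there is no reading.
- imaging.calibration(name): a dict with "fx", "fy", "cx", "cy" (pixels), "R" (3x3) and "t" (3): a world point X has camera coordinates R X + t. Camera axes: x right, y down, z forward; pixel columns grow to the right and rows downward; lengths in m; the calibration is good to about 2 mm. A picture is of the moment at which its call begins: read the wrist's pose just before it. calibration takes no time and is no camera call; for the wrist camera it gives the pose at the moment of the call.
- env.hand_in(): hands the job in; it is judged then, once.
The state is a dict: "time_s": time; "q": joint angles; "qvel": joint speeds; "joint_efforts": joint torques, N m; "ee_pos": TCP position; "tcp_rot": TCP orientation; "wrist_force": force on the tool from outside, world axes, zero at the start; "ft_torque": the same for the moment, N m; "gripper_width": finger opening in m; "finger_force": force on a finger pad.
Only numpy, scipy, OpenCV 4.12 (cv2) and the standard library are available. Lean on these libraries where they do the work, as an engineer would, in place of code of your own. Each camera call takes 0.05 s, during which the arm holds its last target. There are 200 camera calls.

## Working session

There is one attempt and no reset: what is moved stays moved. The work goes in short steps, Python scripts to look and compute and a tool call to move; the robot and the scene stay as the last step left them, time stands still between calls to the robot, and variables do not carry over. Pictures are saved under pics/ and viewed, at most 14 in all, crops included, and the job is handed in when it is done.

Besides the shell and the picture viewer there is one more tool, called after "Call:" as a command line: name --argument value ..., lists and objects as JSON in quotes. drive_tool: Moves the arm, as the interface text tells. Its arguments: {"type":"object","properties":{"motion":{"type":"array","items":{"type":"array","items":{"type":"array","items":{"type":"number"}}}},"newtons":{"type":"number"}},"required":["motion"]}

```bash
mkdir -p pics; cat > h.py <<'E'
from bench import readout, imaging, env
import numpy as np, cv2
def cap(n):
    c=imaging.calibration(n); p,d=imaging.capture(n); return p,d,c
def pts(d,c):
    v,u=np.mgrid[:480,:640]
    P=np.stack([(u-c['cx'])/c['fx']*d,(v-c['cy'])/c['fy']*d,d],-1)
    W=(P-np.array(c['t']))@np.array(c['R']); W[d==0]=np.nan; return W
def save(n,p): cv2.imwrite('pics/'+n+'.png',cv2.cvtColor(p,cv2.COLOR_RGB2BGR))
def ray(c,u,v,z):
    R=np.array(c['R']);t=np.array(c['t']);o=-R.T@t
    d=R.T@np.array([(u-c['cx'])/c['fx'],(v-c['cy'])/c['fy'],1]); return o+d*(z-o[2])/d[2]
E
python3 - <<'E'
from h import *
for n in('top','side'):
    p,d,c=cap(n); save(n+'0',p); np.savez(n+'0',p=p,d=d,W=pts(d,c),**c)
    R=np.array(c['R']);print(n,-R.T@np.array(c['t']),R[2],c['fx'],c['cx'],c['cy'])
s=readout.read_state();print(s['time_s'],s['ee_pos'],s['tcp_rot'])
E
```

```text
top [ 0.29858216 -0.00442502  1.45501409] [ 0.17630017 -0.01713337 -0.98418733] 535.8689601672344 316.2034175752472 237.37304772331294
side [ 0.0196816  -0.83337625  1.18045263] [ 0.35586547  0.57787761 -0.73445029] 449.94222565227346 323.5517950928115 234.11279462520088
0.1 [0.30102516 0.63158832 0.21336479] [[-9.02705049e-01  4.30259665e-01 -4.64131725e-04]
 [ 4.30259912e-01  9.02704656e-01 -8.44139157e-04]
 [ 5.57748372e-05 -9.61705954e-04 -9.99999536e-01]]
```

View pics/top0.png

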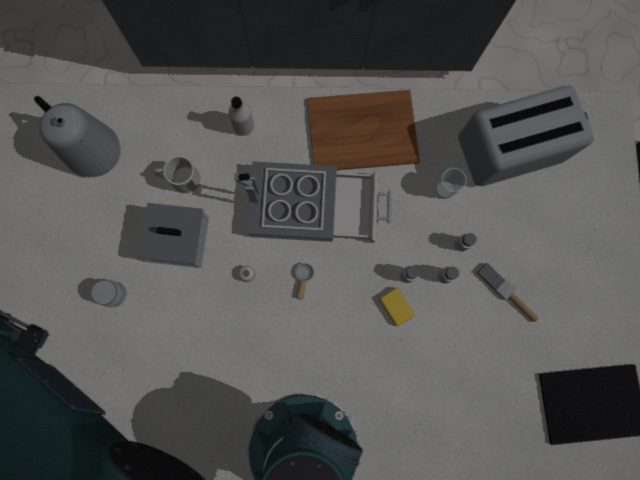

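View pics/side0.png

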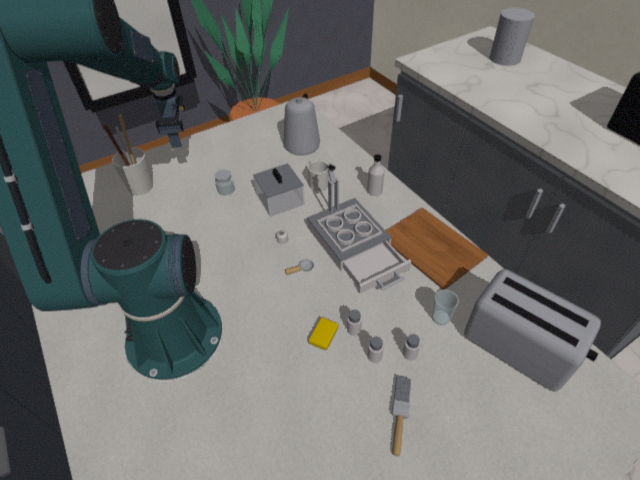

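Top view: steriliser at (290,200), drawer opening right (−y world) with its handle at (383,207). Three bottles at (467,241), (411,273), (450,274), one cover at (247,272), lid at (175,235) with a handle along image x. The clamp is leaning back at (246,182). Now to measure.

```bash
python3 - <<'E'
from h import *
for n in('top','side'):
    z=np.load(n+'0.npz'); W=z['W']
    H=W[...,2]; A=(W[...,0]>.3)&(W[...,0]<1.1)&(abs(W[...,1])<.6)
    def comp(lo,hi,amin,amax,tag):
        m=(A&(H>lo)&(H<hi)).astype(np.uint8)
        k,l,s,c=cv2.connectedComponentsWithStats(m)
        for i in range(1,k):
            if amin<s[i,4]<amax:
                P=W[l==i]; r=cv2.minAreaRect((P[:,:2]*1000).astype(np.float32))
                print(n,tag,c[i].round(),s[i,4],'ctr',np.round(r[0]),'size',np.round(r[1]),'ang',round(r[2],1),'mean',(P.mean(0)*1000).round(),'zmed',round(np.median(P[:,2])*1000),'zmax',round(P[:,2].max()*1000))
    comp(.076,.094,30,900,'bottletop')
    comp(.026,.040,30,500,'cover')
    comp(.093,.108,500,9000,'lidtop')
    comp(.120,.142,50,900,'lidhandle')
    comp(.066,.078,30,3000,'ringtops')
    comp(.050,.0595,1000,9000,'deck')
    comp(.15,.30,20,2000,'clamp')
E
```

```text
top bottletop [243. 122.] 57 ctr [863. 173.] size [25. 57.] ang 23.2 mean [858. 172.  85.] zmed 86 zmax 94
top bottletop [100. 151.] 201 ctr [784. 553.] size [ 52. 137.] ang 71.7 mean [770. 548.  85.] zmed 85 zmax 94
top bottletop [476. 158.] 167 ctr [ 775. -454.] size [168.  35.] ang 28.2 mean [ 765. -454.   85.] zmed 85 zmax 94
top bottletop [178. 170.] 224 ctr [719. 336.] size [80. 78.] ang 45.8 mean [720. 338.  86.] zmed 87 zmax 94
top bottletop [515. 173.] 36 ctr [ 725. -556.] size [ 3. 85.] ang 17.6 mean [ 725. -559.   86.] zmed 85 zmax 94
top bottletop [458. 175.] 72 ctr [ 715. -400.] size [58. 28.] ang 56.0 mean [ 717. -405.   85.] zmed 85 zmax 94
top bottletop [445. 188.] 47 ctr [ 683. -371.] size [56. 16.] ang 43.7 mean [ 682. -369.   85.] zmed 84 zmax 93
top bottletop [200. 236.] 87 ctr [542. 274.] size [  6. 142.] ang 82.7 mean [545. 274.  85.] zmed 84 zmax 94
top bottletop [470. 239.] 138 ctr [ 544. -430.] size [32. 33.] ang 5.7 mean [ 544. -430.   83.] zmed 84 zmax 92
top bottletop [413. 272.] 136 ctr [ 456. -279.] size [31. 33.] ang 2.1 mean [ 456. -278.   83.] zmed 83
[... 8649 characters left out ...]
34.8 mean [ 717. -380.   73.] zmed 73 zmax 78
side ringtops [442. 312.] 48 ctr [ 682. -407.] size [21. 59.] ang 41.9 mean [ 678. -406.   72.] zmed 72 zmax 78
side ringtops [487. 339.] 118 ctr [ 719. -540.] size [  8. 124.] ang 15.1 mean [ 718. -540.   72.] zmed 72 zmax 78
side deck [348. 230.] 1679 ctr [653.  33.] size [234. 206.] ang 86.4 mean [645.  23.  55.] zmed 55 zmax 59
side clamp [301. 112.] 555 ctr [794. 563.] size [ 72. 123.] ang 88.8 mean [786. 561. 186.] zmed 189 zmax 225
side clamp [377. 158.] 52 ctr [878. 176.] size [29. 23.] ang 54.3 mean [876. 173. 164.] zmed 166 zmax 173
side clamp [332. 178.] 213 ctr [654. 144.] size [36. 48.] ang 4.6 mean [656. 138. 200.] zmed 194 zmax 252
```

Call:
drive_tool --motion '[[[153,-478,-13,-1.176,91],[153,-478,-13,-1.176,91],[153,-478,-13,-1.176,91],[153,-478,-13,-1.176,91],[153,-478,-13,-1.176,91],[153,-478,-13,-1.176,91],[153,-478,-13,-1.176,91],[153,-478,-13,-1.176,91],[153,-478,-13,-1.176,91],[153,-478,-13,-1.176,91],[153,-478,-13,-1.176,91],[153,-478,-13,-1.176,91],[153,-478,-13,-1.176,91],[153,-478,-13,-1.176,91]]]' --newtons 15

```text
time_s: 1.5
ee_pos: [0.4539, 0.155, 0.2009]
tcp_rot: [[0.048, 0.999, -0.0], [0.999, -0.048, 0.0], [0.0, -0.0, -1.0]]
wrist_force: [-0.1, -0.1, -0.1]
gripper_width: 0.0907
finger_force: 0.0
```

```bash
cat >> h.py <<'E'
def comps(W,lo,hi,amin,amax,tag='',box=(300,1100,-600,600)):
    X,Y,H=[W[...,i]*1000 for i in range(3)]
    m=((X>box[0])&(X<box[1])&(Y>box[2])&(Y<box[3])&(H>lo)&(H<hi)).astype(np.uint8)
    k,l,s,c=cv2.connectedComponentsWithStats(m)
    for i in range(1,k):
        if amin<s[i,4]<amax:
            P=W[l==i]*1000; r=cv2.minAreaRect(P[:,:2].astype(np.float32)); e=cv2.minEnclosingCircle(P[:,:2].astype(np.float32))
            print(tag,c[i].round(),s[i,4],'rect',np.round(r[0],1),np.round(r[1]),round(r[2],1),'circ',np.round(e[0],1),round(e[1],1),'mean',P.mean(0).round(1))
E
python3 - <<'E'
from h import *
s=readout.read_state();print(s['time_s'],s['ee_pos'],s['tcp_rot'][:2],s['q'])
p,d,c=cap('wrist'); save('w1',p); W=pts(d,c)
comps(W,20,40,100,90000,'c',(390,520,90,220))
E
```

```text
1.5 [0.45385471 0.15500266 0.20087223] [[ 4.83009552e-02  9.98832811e-01 -1.85349389e-04]
 [ 9.98832827e-01 -4.83009496e-02  3.46838356e-05]] [2.80455285e-01 4.29646389e-02 2.17855066e+00 1.06355148e-04
 9.20245865e-01 3.28710621e-01]
c [316. 213.] 986 rect [454.5 157.9] [41. 41.] 42.2 circ [454.3 157.5] 21.1 mean [454.5 160.1  31.6]
```

View pics/w1.png

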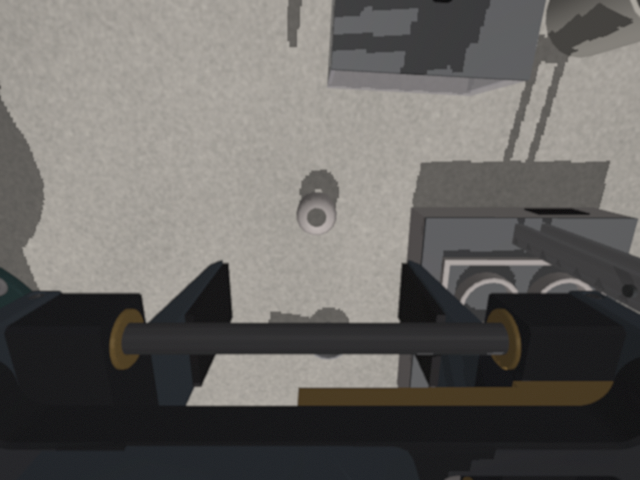

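Wrist view: the cover at (316,213) measures (454,157), which agrees with the fixed views. Down to grip it.

Call:
drive_tool --motion '[[[0,2,-150,0,80],[0,2,-150,0,80],[0,2,-150,0,80],[0,2,-180,0,80],[0,2,-196,0,80],[0,2,-196,0,80],[0,2,-196,0,30],[0,2,-196,0,30],[0,2,-196,0,30],[0,2,-196,0,30],[0,2,-196,0,30],[0,2,-150,0,30],[0,2,-100,0,30],[0,2,-40,0,30],[0,2,-40,0,30]]]' --newtons 12

```text
time_s: 3.05
ee_pos: [0.4566, 0.1566, 0.1662]
tcp_rot: [[0.05, 0.999, 0.007], [0.999, -0.05, 0.002], [0.002, 0.007, -1.0]]
wrist_force: [0.1, -0.3, -0.7]
gripper_width: 0.0413
finger_force: 12.0
```

Call:
drive_tool --motion '[[[190,-292,0,0,30],[190,-292,0,0,30],[190,-292,0,0,30],[190,-292,0,0,30],[190,-292,0,0,30],[190,-292,0,0,30],[190,-292,0,0,30],[190,-292,0,0,30],[190,-292,0,0,30]]]'

```text
time_s: 3.95
ee_pos: [0.6438, -0.1368, 0.16]
tcp_rot: [[0.052, 0.999, -0.001], [0.999, -0.052, 0.0], [0.0, -0.001, -1.0]]
wrist_force: [-0.1, 0.2, -0.9]
gripper_width: 0.0412
finger_force: 12.0
```

```bash
python3 - <<'E'
from h import *
s=readout.read_state();print(s['time_s'],s['ee_pos'],s['gripper_width'])
p,d,c=cap('top'); W=pts(d,c); save('crop1',cv2.resize(p[130:300,140:500],(800,378)))
q,d2,c2=cap('wrist'); W2=pts(d2,c2); save('w2',q); np.savez('w2',W=W2,p=q)
comps(W2,66,78,100,9000,'r'); comps(W2,50,60,500,90000,'d')
E
```

```text
3.95 [ 0.64384403 -0.13680254  0.16000677] 0.04119647207370436
r [263.  54.] 2224 rect [614.6  -2.6] [59. 59.] 80.6 circ [614.5  -2.5] 30.0 mean [614.1  -0.9  71. ]
r [370.  54.] 2217 rect [686.1  -6.3] [59. 59.] 6.9 circ [686.3  -6.3] 30.0 mean [686.8  -4.3  70.9]
r [114. 387.] 162 rect [ 455.7 -263.3] [ 5. 22.] 88.5 circ [ 455.7 -265.7] 10.9 mean [ 455.9 -262.7   72.8]
d [316. 115.] 15786 rect [649.5 -21.4] [113. 201.] 87.1 circ [649.5 -21.7] 114.5 mean [648.6 -42.   55.6]
d [316.  61.] 12205 rect [650.3  -4.1] [ 79. 153.] 87.1 circ [650.4  -4.4] 85.8 mean [650.4  -4.5  55.6]
d [265.  59.] 4041 rect [613.8  -1.4] [49. 48.] 22.8 circ [614.1  -2.2] 25.1 mean [ 6.136e+02 -6.000e-01  5.570e+01]
d [367.  59.] 4051 rect [687.2  -5.1] [48. 50.] 41.6 circ [686.8  -5.4] 25.0 mean [687.3  -4.2  55.6]
```

View pics/w2.png

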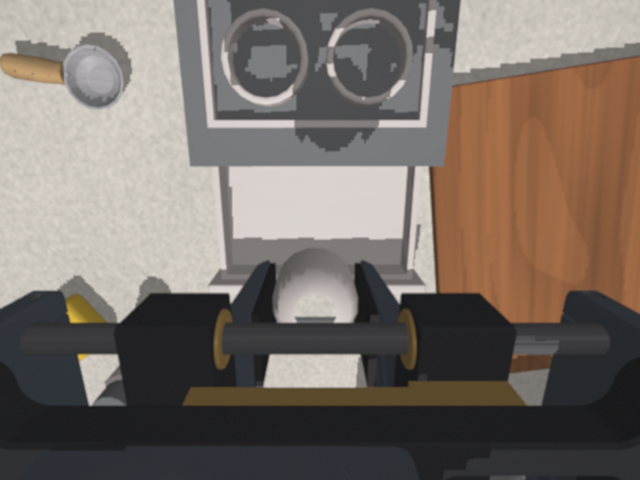

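View pics/crop1.png

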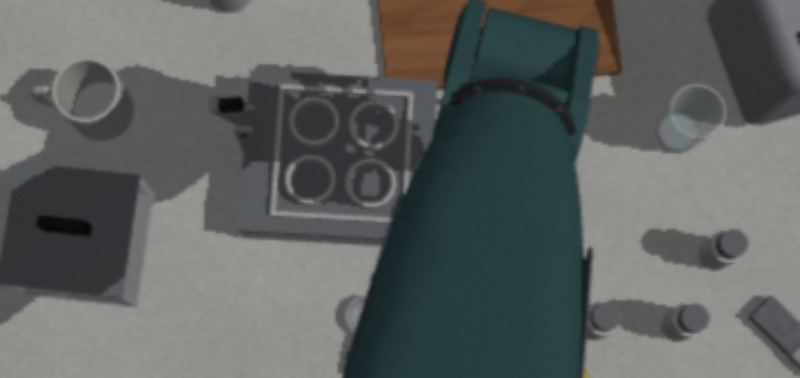

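Wrist view: rings at (265,59) and (367,59) measure (614,−2) and (686.5,−6), so the seat is about (652,32) with yaw 87.1°. The cover hangs over the open tray, so I'll lower it.

Call:
drive_tool --motion '[[[0,3,-100,0,30],[0,3,-100,0,30],[0,3,-130,0,30],[0,3,-142,0,30],[0,3,-142,0,30],[0,3,-142,0,60],[0,3,-142,0,60],[0,3,-142,0,60],[0,3,-100,0,60],[0,3,-50,0,60],[0,3,0,0,91],[0,3,0,0,91]]]'

```text
time_s: 5.25
ee_pos: [0.648, -0.134, 0.169]
tcp_rot: [[0.05, 0.999, 0.011], [0.999, -0.05, -0.003], [-0.002, 0.011, -1.0]]
wrist_force: [0.5, -0.4, 0.0]
gripper_width: 0.0731
finger_force: 0.0
```

Call:
drive_tool --motion '[[[-100,-190,0,0,91],[-100,-190,0,0,91],[-100,-190,0,0,91],[-100,-190,0,0,91],[-100,-190,0,0,91],[-100,-190,0,0,91],[-100,-190,0,0,91],[-100,-190,0,0,91]]]'

```text
time_s: 6.05
ee_pos: [0.5448, -0.322, 0.161]
tcp_rot: [[0.049, 0.999, 0.0], [0.999, -0.049, 0.0], [0.0, 0.0, -1.0]]
wrist_force: [0.8, 0.3, 0.8]
gripper_width: 0.0906
finger_force: 0.0
```

```bash
python3 - <<'E'
from h import *
s=readout.read_state();print(s['time_s'],s['ee_pos'],s['gripper_width'])
q,d2,c2=cap('wrist'); W2=pts(d2,c2); save('w3',q)
comps(W2,76,95,100,9000,'b'); comps(W2,32,55,300,90000,'cov',(560,730,-175,-80))
p,d,c=cap('top');comps(pts(d,c),76,95,50,900,'top',(400,600,-500,-200))
E
```

```text
6.05 [ 0.54484411 -0.32198872  0.16102714] 0.09063082273688645
b [191. 194.] 1804 rect [ 455.9 -278.3] [34. 33.] 52.1 circ [ 455.4 -278.3] 17.2 mean [ 456.9 -277.7   85.1]
b [494. 291.] 807 rect [ 688.6 -365.6] [54. 16.] 23.5 circ [ 691.2 -371.6] 27.0 mean [ 682.4 -365.3   85.6]
b [319. 368.] 1105 rect [ 543.1 -431.3] [33. 33.] 88.8 circ [ 542.9 -430.6] 17.1 mean [ 543.1 -429.8   85.4]
cov [546.  17.] 315 rect [ 726.9 -163.4] [23.  6.] 88.8 circ [ 727.  -163.5] 11.7 mean [ 726.9 -164.    35.6]
```

View pics/w3.png

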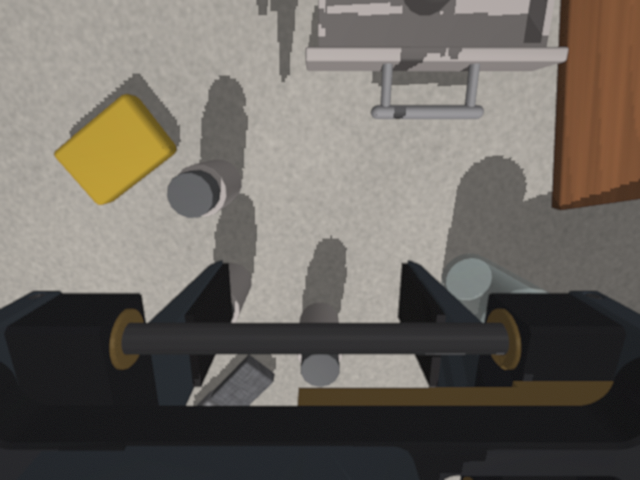

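Wrist view: bottle A at (320,368) measures (543,−431), bottle B at (192,193) measures (456,−278). Both agree with the fixed views. Gripping A.

Call:
drive_tool --motion '[[[-2,-109,0,0,75],[-2,-109,0,0,75],[-2,-109,0,0,75],[-2,-109,-40,0,75],[-2,-109,-90,0,75],[-2,-109,-126,0,75],[-2,-109,-126,0,75],[-2,-109,-126,0,75],[-2,-109,-126,0,30],[-2,-109,-126,0,30],[-2,-109,-126,0,30],[-2,-109,-126,0,30],[-2,-109,-126,0,30],[-2,-109,-80,0,30],[-2,-109,-30,0,30],[-2,-109,0,0,30],[-2,-109,0,0,30]]]' --newtons 20

```text
time_s: 7.85
ee_pos: [0.5441, -0.4337, 0.1661]
tcp_rot: [[0.05, 0.999, 0.005], [0.999, -0.05, -0.004], [-0.004, 0.005, -1.0]]
wrist_force: [0.7, -0.1, -1.8]
gripper_width: 0.0417
finger_force: 20.0
```

```bash
python3 - <<'E'
from h import *
s=readout.read_state();print(s['time_s'],s['ee_pos'],s['gripper_width'])
B=(600,720,80,220)
for n in('top','side'):
    p,d,c=cap(n);W=pts(d,c)
    for lo,hi in((70,120),(120,160),(160,185),(185,200),(200,220),(220,270)): comps(W,lo,hi,5,9000,f'{n} {lo}',B)
    comps(W,125,145,30,900,'lidh',(450,650,250,450))
    comps(W,22,52,20,3000,'cov',(590,700,-165,-85))
E
```

```text
7.85 [ 0.54405421 -0.43372799  0.16605571] 0.04169426343729231
top 70 [274. 177.] 6 rect [707.5  85.5] [ 2. 14.] 44.0 circ [707.3  85.3] 6.9 mean [707.9  85.4  72.6]
top 70 [271. 184.] 7 rect [688.7  91.8] [14.  3.] 1.3 circ [688.7  90.5] 6.9 mean [689.1  91.9  71.1]
top 70 [256. 189.] 23 rect [668.5 128.1] [ 6. 10.] 38.8 circ [670.2 129.5] 5.3 mean [668.1 128.7  99.2]
top 70 [253. 199.] 36 rect [642.7 136.5] [ 5. 20.] 9.7 circ [645.1 136.9] 10.2 mean [643.  136.8  96.1]
top 70 [273. 203.] 8 rect [637.5  86.7] [ 4. 15.] 49.4 circ [637.3  86.5] 7.5 mean [638.   86.9  73.1]
top 120 [254. 184.] 22 rect [668.3 131. ] [ 6. 13.] 15.6 circ [670.8 131.7] 6.5 mean [668.  130.6 141.8]
top 120 [252. 194.] 37 rect [643.2 136.5] [ 7. 21.] 13.2 circ [645.2 137. ] 10.4 mean [643.4 135.6 139.1]
top 160 [254. 181.] 11 rect [668.6 129.1] [ 5. 11.] 33.6 circ [668.3 128.9] 5.8 mean [667.9 128.9 173.8]
top 160 [251. 191.] 20 rect [642.5 136. ] [ 5. 19.] 6.8 circ [644.3 136.2] 9.5 mean [642.7 135.7 172.1]
top 185 [250. 184.] 72 rect [657.1 136.8] [20. 32.] 86.9 circ [657.1 135.9] 18.2 mean [654.6 135.5 191.7]
top 200 [245. 182.] 27 rect [652.9 146.8] [10. 22.] 30.1 circ [656.3 148.8] 10.9 mean [653.9 145.8 210. ]
top 220 [241. 177.] 119 rect [658.2 150.5] [36. 18.] 87.7 circ [658.6 150.3] 18.4 mean [657.1 150.5 243.1]
lidh [168. 230.] 128 rect [550.  344.4] [55. 15.] 85.2 circ [551.1 344.3] 28.0 mean [549.6 344.2 132. ]
cov [354. 206.] 148 rect [ 643.6 -131.4] [40. 38.] 1.2 circ [ 644.3 -131.1] 21.2 mean [ 641.1 -130.1   39.4]
cov [374. 265.] 114 rect [ 640.4 -136.2] [40. 40.] 14.8 circ [ 642.1 -135.5] 21.7 mean [ 637.6 -139.6   37.5]
```

Call:
drive_tool --motion '[[[75,500,0,0,30],[75,500,0,0,30],[75,500,0,0,30],[75,500,0,0,30],[75,500,0,0,30],[75,500,0,0,30],[75,500,0,0,30],[75,500,0,0,30],[75,500,0,0,30],[75,500,0,0,30],[75,500,0,0,30],[75,500,0,0,30],[75,500,0,0,30],[75,500,0,0,30]]]'

```text
time_s: 9.35
ee_pos: [0.6168, 0.0665, 0.1603]
tcp_rot: [[0.051, 0.999, -0.001], [0.999, -0.051, -0.0], [-0.0, -0.001, -1.0]]
wrist_force: [0.0, -0.1, -0.8]
gripper_width: 0.0417
finger_force: 20.0
```

Call:
drive_tool --motion '[[[1,3,0,0,30],[1,3,-40,0,30],[1,3,-55,0,30],[1,3,-62,0,30],[1,3,-69,0,30],[1,3,-69,0,30],[1,3,-69,0,30]]]'

```text
time_s: 10.05
ee_pos: [0.6187, 0.0709, 0.0927]
tcp_rot: [[0.05, 0.999, 0.001], [0.999, -0.05, 0.0], [0.0, 0.001, -1.0]]
wrist_force: [-0.2, -0.8, -0.7]
gripper_width: 0.0415
finger_force: 20.0
```

Call:
drive_tool --motion '[[[0,0,-2,0,30],[0,0,-2,0,30],[0,0,-2,0,54],[0,0,-2,0,54],[0,0,-2,0,54],[0,0,20,0,54],[0,0,60,0,54],[0,0,100,0,75],[0,0,100,0,75]]]'

```text
time_s: 10.95
ee_pos: [0.6209, 0.0711, 0.1973]
tcp_rot: [[0.05, 0.999, 0.007], [0.999, -0.05, 0.001], [0.001, 0.007, -1.0]]
wrist_force: [0.4, 0.3, -0.2]
gripper_width: 0.0669
finger_force: 0.0
```

Call:
drive_tool --motion '[[[-163,-444,0,0,91],[-163,-444,0,0,91],[-163,-444,0,0,91],[-163,-444,0,0,91],[-163,-444,0,0,91],[-163,-444,0,0,91],[-163,-444,0,0,91],[-163,-444,0,0,91],[-163,-444,0,0,91],[-163,-444,0,0,91],[-163,-444,0,0,91],[-163,-444,0,0,91],[-163,-444,0,0,91],[-163,-444,0,0,91]]]'

```text
time_s: 12.35
ee_pos: [0.4556, -0.3721, 0.1918]
tcp_rot: [[0.049, 0.999, -0.0], [0.999, -0.049, 0.0], [0.0, -0.0, -1.0]]
wrist_force: [0.1, 0.0, -0.1]
gripper_width: 0.0908
finger_force: 0.0
```

```bash
python3 - <<'E'
from h import *
s=readout.read_state();print(s['time_s'],s['ee_pos'],s['gripper_width'])
for n in('top','side','wrist'):
    p,d,c=cap(n);W=pts(d,c)
    comps(W,128,150,20,900,n,(560,740,-40,110)); comps(W,76,95,50,9000,n,(400,600,-500,-200))
E
```

```text
12.35 [ 0.45558292 -0.37210638  0.19180867] 0.09076220834612503
top [277. 204.] 146 rect [618.6  72.1] [32. 31.] 1.0 circ [618.8  72. ] 17.0 mean [618.1  71.7 138.4]
top [413. 272.] 137 rect [ 456.2 -278.1] [33. 32.] 89.5 circ [ 457.  -278.5] 17.1 mean [ 456.5 -278.3   83.8]
side [376. 342.] 125 rect [ 453.9 -384.5] [32. 33.] 12.7 circ [ 454.3 -384.6] 17.3 mean [ 453.6 -385.3   84.2]
wrist [309. 117.] 1570 rect [ 455.5 -278.8] [33. 33.] 87.7 circ [ 455.2 -278.5] 16.8 mean [ 455.4 -278.4   85.5]
wrist [315. 244.] 1230 rect [ 454.4 -381.1] [33. 33.] 86.6 circ [ 454.5 -381.5] 17.1 mean [ 454.5 -380.1   85.2]
```

Call:
drive_tool --motion '[[[-1,-10,-40,0,75],[-1,-10,-90,0,75],[-1,-10,-130,0,75],[-1,-10,-157,0,75],[-1,-10,-157,0,75],[-1,-10,-157,0,30],[-1,-10,-157,0,30],[-1,-10,-157,0,30],[-1,-10,-157,0,30],[-1,-10,-157,0,30],[-1,-10,-110,0,30],[-1,-10,-60,0,30],[-1,-10,-20,0,30],[-1,-10,-20,0,30]]]'

```text
time_s: 13.9
ee_pos: [0.4564, -0.3851, 0.1778]
tcp_rot: [[0.05, 0.999, 0.006], [0.999, -0.05, -0.006], [-0.005, 0.006, -1.0]]
wrist_force: [0.1, -0.0, -0.7]
gripper_width: 0.0418
finger_force: 20.0
```

Call:
drive_tool --motion '[[[160,380,0,0,30],[160,380,0,0,30],[160,380,0,0,30],[160,380,0,0,30],[160,380,0,0,30],[160,380,0,0,30],[160,380,0,0,30],[160,380,0,0,30],[160,380,0,0,30],[160,380,0,0,30],[160,380,0,0,30],[160,380,0,0,30],[160,380,0,0,30]]]'

```text
time_s: 15.2
ee_pos: [0.6138, -0.0043, 0.1719]
tcp_rot: [[0.052, 0.999, -0.0], [0.999, -0.052, -0.0], [-0.0, -0.0, -1.0]]
wrist_force: [0.4, -0.0, -0.6]
gripper_width: 0.0415
finger_force: 20.0
```

Call:
drive_tool --motion '[[[0,2,-20,0,30],[0,2,-50,0,30],[0,2,-68,0,30],[0,2,-75,0,30],[0,2,-81,0,30],[0,2,-81,0,30],[0,2,-82,0,30],[0,2,-82,0,54],[0,2,-82,0,54],[0,2,-82,0,54],[0,2,-60,0,54],[0,2,-20,0,54],[0,2,20,0,75],[0,2,20,0,75]]]'

```text
time_s: 16.6
ee_pos: [0.617, -0.0012, 0.1975]
tcp_rot: [[0.05, 0.999, 0.008], [0.999, -0.05, -0.0], [0.0, 0.008, -1.0]]
wrist_force: [0.1, -0.8, -0.1]
gripper_width: 0.0669
finger_force: 0.0
```

Call:
drive_tool --motion '[[[-159,-275,0,0,91],[-159,-275,0,0,91],[-159,-275,0,0,91],[-159,-275,0,0,91],[-159,-275,0,0,91],[-159,-275,0,0,91],[-159,-275,0,0,91],[-159,-275,0,0,91],[-159,-275,0,0,91],[-159,-275,0,0,91],[-159,-275,0,0,91]]]'

```text
time_s: 17.7
ee_pos: [0.4557, -0.2752, 0.1918]
tcp_rot: [[0.049, 0.999, -0.0], [0.999, -0.049, 0.0], [0.0, -0.0, -1.0]]
wrist_force: [-0.3, 0.8, -0.0]
gripper_width: 0.0906
finger_force: 0.0
```

```bash
python3 - <<'E'
from h import *
s=readout.read_state();print(s['time_s'],s['ee_pos'],s['gripper_width'])
for n in('top','wrist'):
    p,d,c=cap(n);W=pts(d,c)
    comps(W,128,150,20,900,n,(560,740,-40,110)); comps(W,76,95,50,9000,n,(400,600,-500,-200))
save('w4',p)
E
```

```text
17.7 [ 0.45569636 -0.27516157  0.19179311] 0.09064018722056498
top [277. 204.] 148 rect [618.5  72.2] [31. 33.] 89.8 circ [619.1  71.7] 17.4 mean [618.   71.8 138.3]
top [305. 206.] 143 rect [6.152e+02 4.000e-01] [32. 33.] 66.2 circ [6.154e+02 4.000e-01] 17.3 mean [6.139e+02 5.000e-01 1.384e+02]
wrist [315. 237.] 1252 rect [ 455.6 -278.1] [33. 33.] 89.8 circ [ 455.4 -278.3] 17.0 mean [ 455.4 -277.1   85.3]
```

Call:
drive_tool --motion '[[[0,-3,-40,0,62],[0,-3,-90,0,62],[0,-3,-130,0,62],[0,-3,-155,0,62],[0,-3,-155,0,62],[0,-3,-155,0,30],[0,-3,-155,0,30],[0,-3,-155,0,30],[0,-3,-155,0,30],[0,-3,-155,0,30],[0,-3,-110,0,30],[0,-3,-60,0,30],[0,-3,-20,0,30],[0,-3,-20,0,30]]]'

```text
time_s: 19.2
ee_pos: [0.4578, -0.2808, 0.1782]
tcp_rot: [[0.05, 0.999, 0.008], [0.999, -0.05, -0.005], [-0.005, 0.008, -1.0]]
wrist_force: [0.4, 0.4, -1.1]
gripper_width: 0.0419
finger_force: 20.0
```

Call:
drive_tool --motion '[[[231,272,0,0,30],[231,272,0,0,30],[231,272,0,0,30],[231,272,0,0,30],[231,272,0,0,30],[231,272,0,0,30],[231,272,0,0,30],[231,272,0,0,30],[231,272,0,0,30],[231,272,0,0,30],[231,272,0,0,30],[231,272,0,0,30]]]'

```text
time_s: 20.4
ee_pos: [0.6856, -0.0082, 0.1721]
tcp_rot: [[0.051, 0.999, 0.0], [0.999, -0.051, -0.0], [-0.0, 0.0, -1.0]]
wrist_force: [-0.6, 0.2, -0.4]
gripper_width: 0.0414
finger_force: 20.0
```

Call:
drive_tool --motion '[[[1,2,-20,0,30],[1,2,-50,0,30],[1,2,-66,0,30],[1,2,-73,0,30],[1,2,-79,0,30],[1,2,-79,0,30],[1,2,-80,0,30],[1,2,-80,0,54],[1,2,-80,0,54],[1,2,-80,0,54],[1,2,-60,0,54],[1,2,-20,0,54],[1,2,20,0,75],[1,2,20,0,75]]]'

```text
time_s: 21.8
ee_pos: [0.6901, -0.0052, 0.1979]
tcp_rot: [[0.05, 0.999, 0.008], [0.999, -0.05, -0.0], [0.0, 0.008, -1.0]]
wrist_force: [0.3, 0.1, 0.6]
gripper_width: 0.0675
finger_force: 0.0
```

Call:
drive_tool --motion '[[[-136,200,60,0,91],[-136,200,60,0,91],[-136,200,60,0,91],[-136,200,60,0,91],[-136,200,60,0,91],[-136,200,60,0,91],[-136,200,60,0,91],[-136,320,60,0,91],[-136,320,60,0,91],[-136,320,60,0,91],[-136,320,60,0,91],[-136,320,60,0,91]]]'

```text
time_s: 23.0
ee_pos: [0.5515, 0.3138, 0.2511]
tcp_rot: [[0.05, 0.999, -0.001], [0.999, -0.05, -0.001], [-0.001, -0.001, -1.0]]
wrist_force: [-0.5, -0.9, -0.8]
gripper_width: 0.0912
finger_force: 0.0
```

```bash
python3 - <<'E'
from h import *
s=readout.read_state();print(s['time_s'],s['ee_pos'],s['gripper_width'])
for n in('top','side','wrist'):
    p,d,c=cap(n);W=pts(d,c); save('l_'+n,p)
    comps(W,128,150,20,900,n+'bot',(560,740,-40,110)); comps(W,124,145,50,9000,n+'lidh',(400,680,220,460)); comps(W,92,106,500,99000,n+'lidtop',(400,680,220,460))
    comps(W,22,52,20,3000,n+'cov',(590,700,-165,-85))
E
```

```text
23.0 [0.55145626 0.31378517 0.25111464] 0.09121915640600295
topbot [308. 178.] 143 rect [687.6  -5.4] [33. 31.] 0.3 circ [687.2  -3.3] 17.7 mean [686.6  -4.6 138.2]
topbot [277. 204.] 146 rect [619.1  72.2] [32. 31.] 1.6 circ [619.2  72.1] 16.8 mean [618.3  71.8 138.1]
topbot [305. 206.] 145 rect [6.143e+02 5.000e-01] [33. 32.] 48.4 circ [614.8   0.7] 17.1 mean [6.139e+02 4.000e-01 1.381e+02]
toplidtop [191. 225.] 715 rect [556.5 304.7] [ 66. 127.] 85.1 circ [556.  304.8] 70.6 mean [570.3 293.3  98.6]
topcov [354. 205.] 151 rect [ 644.1 -131.1] [40. 41.] 64.4 circ [ 643.6 -130.7] 21.1 mean [ 641.2 -129.8   39.8]
sidebot [334. 208.] 76 rect [617.5  69.8] [38. 30.] 56.3 circ [618.8  68.7] 19.0 mean [616.3  66.6 137.3]
sidebot [364. 214.] 79 rect [685.2  -8.3] [34. 32.] 34.0 circ [685.1  -9.3] 18.2 mean [684.7 -10.  137.9]
sidebot [345. 222.] 85 rect [614.3  -3.1] [36. 32.] 17.2 circ [615.9  -1.9] 20.0 mean [612.4  -4.7 137.3]
sidelidtop [278. 181.] 958 rect [550.  343.6] [156. 147.] 84.7 circ [549.1 343.7] 101.2 mean [547.  336.9  98.4]
sidecov [374. 265.] 112 rect [ 640.5 -135.1] [38. 40.] 14.1 circ [ 642.7 -134.8] 21.2 mean [ 638.1 -139.5   37.7]
wristlidh [311. 193.] 1063 rect [549.7 345.9] [56. 14.] 84.4 circ [550.  345.9] 28.1 mean [549.8 347.1 134.2]
wristlidtop [312. 182.] 22564 rect [549.5 345.2] [145. 144.] 84.3 circ [549.9 345.6] 101.2 mean [549.8 350.7 100.6]
```

View pics/l_wrist.png

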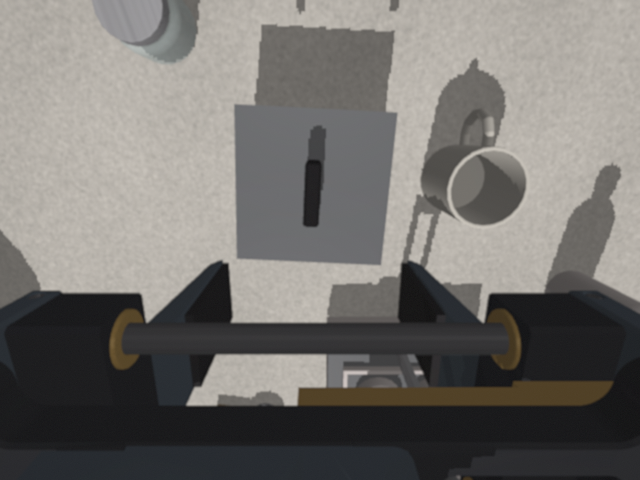

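Wrist view: lid centred at px (312,182), handle (311,193) → (549.7,345.5) at 84.4°, unmoved. Checking the side view for any missed items before gripping.

View pics/l_side.png

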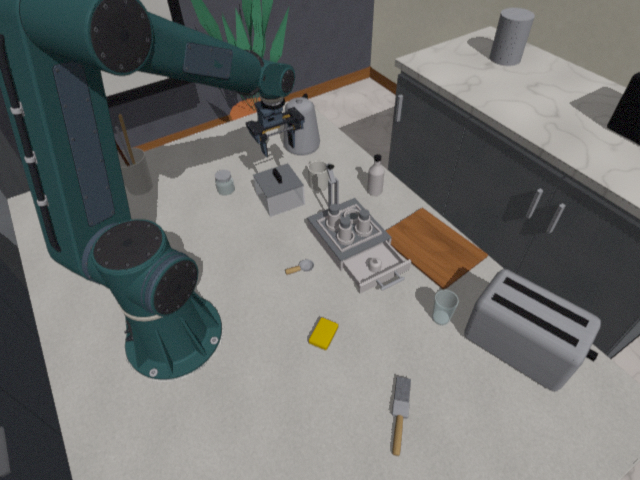

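Call:
drive_tool --motion '[[[-2,32,-40,-0.047,60],[-2,32,-80,-0.047,60],[-2,32,-120,-0.047,60],[-2,32,-144,-0.047,60],[-2,32,-144,-0.047,60],[-2,32,-144,-0.047,0],[-2,32,-144,-0.047,0],[-2,32,-144,-0.047,0],[-2,32,-144,-0.047,0],[-2,32,-144,-0.047,0],[-2,32,-144,-0.047,0],[-2,32,-144,-0.047,0]]]' --newtons 45

```text
time_s: 24.35
ee_pos: [0.5491, 0.3469, 0.1079]
tcp_rot: [[0.097, 0.995, -0.0], [0.995, -0.097, -0.0], [-0.0, -0.0, -1.0]]
wrist_force: [-1.0, 0.2, -2.6]
gripper_width: 0.0139
finger_force: 45.0
```

Side view: three bottles in rings, the cover in the drawer at (373,264), and nothing else left out. The lid is gripped, so I'll lift it and carry it round the clamp post.

Call:
drive_tool --motion '[[[0,0,10,0,0],[0,0,40,0,0],[0,0,75,0,0],[0,0,110,0,0],[0,0,145,0,0],[0,0,172,0,0],[0,-20,172,0.02,0],[0,-55,172,0.047,0],[0,-90,172,0.047,0],[0,-125,172,0.047,0],[0,-160,172,0.047,0],[0,-195,172,0.047,0],[0,-230,172,0.047,0],[0,-265,172,0.047,0],[0,-295,172,0.047,0],[0,-313,172,0.047,0],[0,-313,172,0.047,0]]]'

```text
time_s: 26.05
ee_pos: [0.5489, 0.0321, 0.2803]
tcp_rot: [[0.052, 0.999, -0.0], [0.999, -0.052, -0.0], [-0.0, -0.0, -1.0]]
wrist_force: [0.3, 0.6, -4.1]
gripper_width: 0.0138
finger_force: 45.0
```

Call:
drive_tool --motion '[[[15,0,0,0,0],[45,0,0,0,0],[75,0,0,0,0],[95,0,0,0,0],[103,0,0,0,0],[103,0,0,0,0],[103,0,0,0,0],[103,0,0,0,0]]]'

```text
time_s: 26.85
ee_pos: [0.6515, 0.0341, 0.28]
tcp_rot: [[0.05, 0.999, -0.0], [0.999, -0.05, 0.0], [0.0, -0.0, -1.0]]
wrist_force: [-0.7, 0.1, -4.1]
gripper_width: 0.0137
finger_force: 45.0
```

```bash
python3 - <<'E'
from h import *
s=readout.read_state();print(s['time_s'],s['ee_pos'],s['tcp_rot'][1],s['gripper_width'])
for n in('top','side','wrist'):
    p,d,c=cap(n);W=pts(d,c); save('m_'+n,p)
    comps(W,250,285,200,90000,n+'lidtop',(500,800,-150,250)); comps(W,290,320,10,90000,n+'h',(500,800,-150,250))
E
```

```text
26.85 [0.65146221 0.03414883 0.2799605 ] [ 9.98764600e-01 -4.96917877e-02  2.37739063e-05] 0.013709461450047408
sidelidtop [350. 185.] 1457 rect [651.   30.5] [151. 148.] 87.2 circ [651.3  31.4] 102.1 mean [638.7  12.1 269.4]
sideh [350. 173.] 142 rect [643.8  26. ] [35. 48.] 40.3 circ [644.5  26.8] 26.1 mean [645.7  20.7 305.3]
wristlidtop [317.  67.] 278 rect [658.  149.2] [ 8. 13.] 87.5 circ [657.9 147.5] 6.7 mean [658.1 148.6 251.5]
wristlidtop [315. 217.] 34999 rect [652.3  62.9] [ 84. 145.] 87.2 circ [652.5  62.9] 83.3 mean [653.   71.6 272.9]
wristlidtop [315. 375.] 782 rect [648.3 -23.8] [25. 20.] 86.5 circ [647.9 -23.7] 14.9 mean [648.1 -26.1 273.2]
wristh [315. 284.] 3416 rect [654.2  45.6] [33. 34.] 24.1 circ [651.6  46.2] 18.9 mean [651.8  48.7 306.2]
wristh [314. 359.] 280 rect [649.8   9.1] [ 7. 13.] 87.1 circ [649.8   9.3] 6.9 mean [649.8   9.4 306.8]
```

Call:
drive_tool --motion '[[[1,0,0,0,0],[1,0,-25,0,0],[1,0,-60,0,0],[1,0,-90,0,0],[1,0,-102,0,0],[1,0,-108,0,0],[1,0,-112,0,0],[1,0,-115,0,0],[1,0,-116,0,0],[1,0,-117,0,0],[1,0,-117,0,0],[1,0,-117,0,0]]]'

```text
time_s: 28.2
ee_pos: [0.6533, 0.0339, 0.1633]
tcp_rot: [[0.05, 0.999, 0.0], [0.999, -0.05, 0.0], [0.0, 0.0, -1.0]]
wrist_force: [-0.4, -0.6, -2.5]
gripper_width: 0.0139
finger_force: 45.0
```

Call:
drive_tool --motion '[[[0,0,-1,0,0],[0,0,-1,0,0],[0,0,-1,0,40],[0,0,-1,0,40],[0,0,-1,0,40],[0,0,10,0,40],[0,0,50,0,60],[0,-20,100,0,60],[0,-60,140,0,60],[0,-60,140,0,0],[0,-60,140,0,0]]]'

```text
time_s: 29.3
ee_pos: [0.6538, -0.027, 0.3049]
tcp_rot: [[0.051, 0.999, 0.003], [0.999, -0.051, -0.0], [-0.0, 0.003, -1.0]]
wrist_force: [-0.8, 0.2, -0.5]
gripper_width: 0.0472
finger_force: 0.0
```

```bash
python3 - <<'E'
from h import *
s=readout.read_state();print(s['time_s'],s['ee_pos'])
for n in('side','wrist'):
    p,d,c=cap(n);W=pts(d,c); save('n_'+n,p)
    comps(W,145,165,200,90000,n+'lidtop',(500,800,-150,250))
    m=np.isfinite(W).all(-1)&(abs(W[...,2]-.155)<.01)&(abs(W[...,0]-.652)<.07)&(abs(W[...,1]-.032)<.07)
    A=np.c_[W[m][:,:2],np.ones(m.sum())]; print('plane',np.linalg.lstsq(A,W[m][:,2],rcond=None)[0])
    comps(W,200,270,10,90000,n+'clamp',(600,720,100,220))
E
```

```text
29.3 [ 0.65377143 -0.02703405  0.30489539]
sidelidtop [349. 209.] 1334 rect [652.4  30.2] [149. 148.] 87.6 circ [650.8  29.1] 102.2 mean [648.5  23.5 153.9]
plane [ 0.0035463  -0.00181739  0.15191502]
sideclamp [330. 170.] 89 rect [657.7 155.6] [41. 19.] 87.2 circ [652.6 155.8] 20.7 mean [656.5 151.6 225.8]
wristlidtop [312. 153.] 24715 rect [652.7  33. ] [144. 144.] 87.1 circ [652.4  33. ] 101.3 mean [653.   38.  155.6]
plane [-0.00062632 -0.00073728  0.15603837]
wristclamp [310.   2.] 128 rect [657.7 141.7] [ 4. 15.] 87.2 circ [657.7 142.2] 7.7 mean [658.  142.1 201.6]
```

View pics/n_wrist.png

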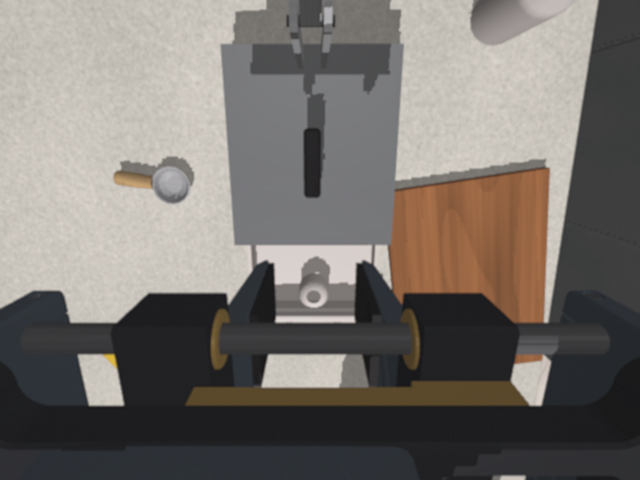

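Wrist view: lid in the rails, centre (652.6,33), top level at 155 mm. Clamp leaning back at the top (310,20). Next I'll go over and behind the clamp with the fingers shut.

Call:
drive_tool --motion '[[[5,40,10,0,0],[5,90,10,0,0],[5,140,10,0,0],[5,190,10,0,0],[5,228,10,0,0],[5,228,10,0,0],[5,228,-30,0,0],[5,228,-75,0,0],[5,228,-75,0,0],[5,228,-75,0,0]]]'

```text
time_s: 30.4
ee_pos: [0.6576, 0.2018, 0.2274]
tcp_rot: [[0.05, 0.999, -0.003], [0.999, -0.05, -0.001], [-0.001, -0.003, -1.0]]
wrist_force: [-0.7, 0.5, 0.7]
gripper_width: 0.0
finger_force: 0.0
```

Call:
drive_tool --motion '[[[0,-15,0,0,0],[0,-30,0,0,0],[0,-44,0,0,0],[0,-57,3,0,0],[-1,-70,1,0,0],[-1,-82,-5,0,0],[-1,-93,-14,0,0],[-1,-99,-21,0,0],[-2,-102,-28,0,0],[-2,-103,-33,0,0],[-2,-103,-36,0,0],[-2,-103,-36,0,0]]]'

```text
time_s: 31.6
ee_pos: [0.6559, 0.0991, 0.1913]
tcp_rot: [[0.05, 0.999, -0.001], [0.999, -0.05, -0.0], [-0.0, -0.001, -1.0]]
wrist_force: [-0.2, 0.1, -0.4]
gripper_width: 0.0005
finger_force: 0.0
```

Call:
drive_tool --motion '[[[0,0,-1.5,0,0],[0,0,-3,0,0],[0,0,-4,0,0],[0,0,-4,0,0]]]'

```text
time_s: 32.0
ee_pos: [0.6563, 0.099, 0.1883]
tcp_rot: [[0.05, 0.999, 0.0], [0.999, -0.05, 0.0], [0.0, 0.0, -1.0]]
wrist_force: [-2.4, -1.0, 4.3]
gripper_width: 0.0004
finger_force: 2.3
```

```bash
python3 - <<'E'
from h import *
print(readout.read_state()['wrist_force'])
p,d,c=cap('wrist');W=pts(d,c); comps(W,165,230,20,90000,'cl',(630,680,60,170))
p,d,c=cap('side');W=pts(d,c); comps(W,165,270,10,90000,'cl',(630,680,60,170)); save('o_side',cv2.resize(p[130:280,250:450],(800,600)))
E
```

```text
[-2.35092401 -0.99656059  4.29078029]
cl [314. 246.] 4491 rect [656.2 113.1] [67. 36.] 86.9 circ [656.4 114.8] 35.4 mean [657.  127.  196.6]
cl [338. 185.] 238 rect [654.8 102.9] [29. 83.] 1.1 circ [651.9 102.9] 42.1 mean [650.2  92.3 206.9]
```

View pics/o_side.png

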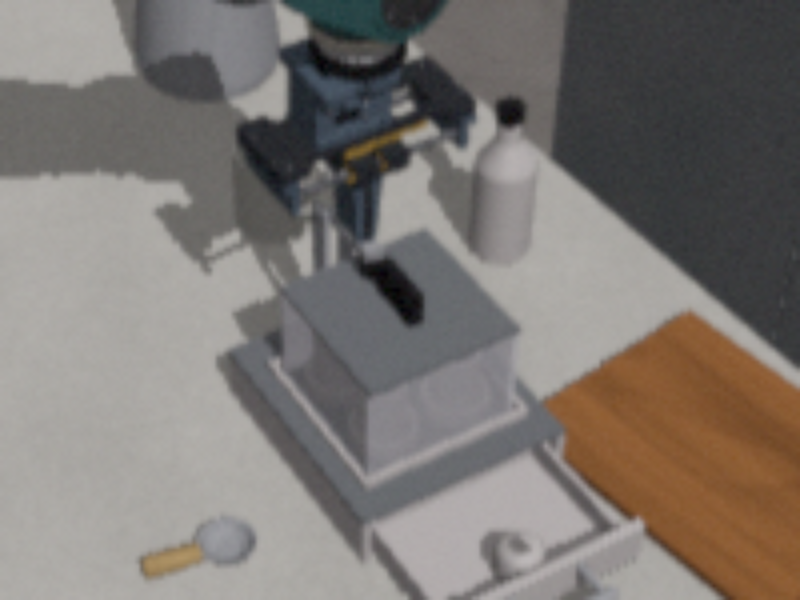

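Side crop: the clamp arm is level under the fingertips at (370,250), and the cover is in the drawer at (520,550). One more light press, then back off.

Call:
drive_tool --motion '[[[0,0,-1,0,0],[0,0,-2,0,0],[0,0,-2,0,0]]]'

```text
time_s: 32.4
ee_pos: [0.6564, 0.099, 0.1882]
tcp_rot: [[0.05, 0.999, 0.0], [0.999, -0.05, 0.0], [0.0, 0.0, -1.0]]
wrist_force: [-13.5, -3.2, 28.1]
gripper_width: 0.0
finger_force: 13.9
```

Call:
drive_tool --motion '[[[0,0,10,0,0],[0,0,50,0,0],[0,0,100,0,0],[-6,-50,100,0,0],[-10,-100,100,0,0],[-14,-200,100,0,0],[-14,-270,100,0,0],[-14,-390,100,0,0],[-14,-390,100,0,0],[-14,-390,100,0,0],[-14,-390,100,0,0],[-14,-390,100,0,0]]]'

```text
time_s: 33.6
ee_pos: [0.6418, -0.2954, 0.2857]
tcp_rot: [[0.054, 0.999, 0.0], [0.999, -0.054, -0.001], [-0.001, 0.0, -1.0]]
wrist_force: [-0.4, 0.7, -0.5]
gripper_width: 0.0005
finger_force: 0.0
```

```bash
python3 - <<'E'
from h import *
s=readout.read_state();print(s['time_s'],s['ee_pos'])
for n in('top','side','wrist'):
    p,d,c=cap(n);W=pts(d,c); comps(W,172,270,5,90000,n+'cl',(630,680,0,170)); comps(W,24,52,30,9000,n+'drawer',(560,730,-250,-170));comps(W,24,52,30,9000,n+'cov',(590,700,-165,-85))
E
```

```text
33.6 [ 0.64176889 -0.29542827  0.28567607]
topcl [260. 184.] 281 rect [656.  108.2] [76. 33.] 88.6 circ [656.2 109.2] 39.3 mean [655.7 112.2 186.7]
topcl [292. 186.] 152 rect [653.9  33.4] [54. 16.] 87.0 circ [652.   33.4] 27.3 mean [652.2  33.  185.5]
topdrawer [378. 205.] 589 rect [ 645.6 -202.7] [169.  63.] 0.5 circ [ 645.5 -178.3] 84.6 mean [ 644.4 -195.4   40.1]
topcov [361. 205.] 109 rect [ 643.8 -149.3] [29. 40.] 89.8 circ [ 644.2 -152.6] 20.9 mean [ 641.6 -148.9   39.7]
sidecl [342. 192.] 233 rect [649.7  75.3] [149.  35.] 82.6 circ [658.9  74.1] 74.6 mean [653.   76.  184.6]
sidedrawer [387. 276.] 455 rect [ 645.4 -203.9] [ 67. 168.] 89.8 circ [ 645.6 -189. ] 84.4 mean [ 643.4 -200.4   40.2]
sidecov [377. 267.] 52 rect [ 643.3 -152.1] [25. 40.] 89.1 circ [ 643.2 -157.1] 20.5 mean [ 636.9 -153.9   39.9]
wristdrawer [314. 123.] 3269 rect [ 645.4 -203.2] [170.  62.] 1.2 circ [ 645.1 -183.6] 85.4 mean [ 644.6 -197.2   42.8]
wristdrawer [311. 101.] 134 rect [ 643.2 -173. ] [ 6. 27.] 89.0 circ [ 643.3 -170.5] 13.7 mean [ 643.4 -172.7   39.2]
wristcov [310.  79.] 615 rect [ 643.4 -150.2] [40. 29.] 0.5 circ [ 643.5 -155. ] 20.6 mean [ 643.6 -150.5   43. ]
```

Clamp is down. The cover was nudged toward the drawer front but is still inside, so I'll push the drawer shut.

Call:
drive_tool --motion '[[[2,3,-50,0,0],[2,3,-100,0,0],[2,3,-150,0,0],[2,3,-200,0,0],[2,3,-245,0,0],[2,3,-261,0,0],[2,3,-261,0,0],[2,25,-261,0,0],[2,38,-261,0,0],[3,50,-261,0,0],[3,62,-261,0,0],[4,74,-261,0,0],[4,86,-261,0,0],[5,98,-261,0,0],[5,110,-261,0,0],[6,120,-261,0,0],[6,126,-261,0,0],[6,126,-261,0,0]]]'

```text
time_s: 35.55
ee_pos: [0.6481, -0.1642, 0.0248]
tcp_rot: [[0.049, 0.999, -0.0], [0.999, -0.049, 0.0], [0.0, -0.0, -1.0]]
wrist_force: [0.5, 0.1, 1.0]
gripper_width: 0.0001
finger_force: 0.0
```

```bash
python3 - <<'E'
from h import *
s=readout.read_state();print(s['time_s'],s['ee_pos'],s['wrist_force'])
for n in('side','wrist'):
    p,d,c=cap(n);W=pts(d,c); comps(W,24,50,30,9000,n+'drawer',(560,730,-250,-60)); save('p_'+n,p)
E
```

```text
35.55 [ 0.64806774 -0.16421945  0.02476221] [0.54085532 0.07072896 1.00546398]
sidedrawer [352. 264.] 81 rect [575.9 -97.4] [29. 56.] 51.3 circ [583.3 -88.2] 28.3 mean [578.9 -99.8  38.2]
sidedrawer [382. 271.] 40 rect [ 641.1 -170.9] [18. 36.] 28.4 circ [ 646.  -168.1] 18.3 mean [ 642.9 -175.5   38.2]
```

View pics/p_side.png

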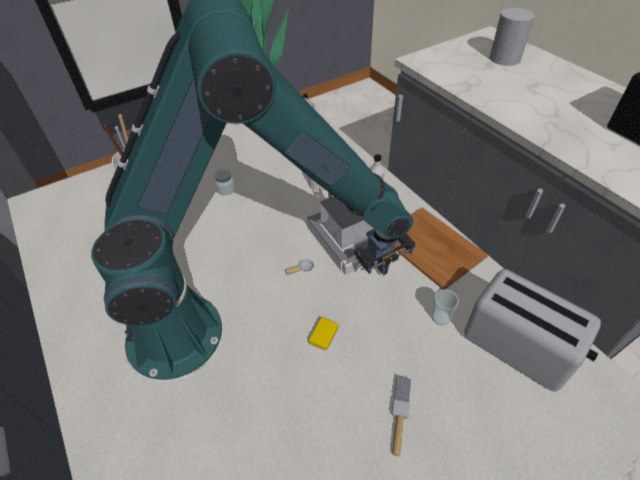

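Side view: the drawer is almost in at (350,268). Pushing on in small steps until it stops.

Call:
drive_tool --motion '[[[0,4,0,0,0],[0,8,0,0,0],[0,11,0,0,0],[0,11,0,0,0]]]'

```text
time_s: 36.05
ee_pos: [0.6481, -0.1537, 0.0249]
tcp_rot: [[0.05, 0.999, -0.0], [0.999, -0.05, 0.0], [0.0, -0.0, -1.0]]
wrist_force: [-0.2, 0.3, 0.3]
gripper_width: 0.0001
finger_force: 0.0
```

Call:
drive_tool --motion '[[[0,2,0,0,0],[0,4,0,0,0],[0,4,0,0,0]]]'

```text
time_s: 36.35
ee_pos: [0.6481, -0.1499, 0.0249]
tcp_rot: [[0.05, 0.999, -0.0], [0.999, -0.05, 0.0], [0.0, -0.0, -1.0]]
wrist_force: [0.4, -0.0, -0.7]
gripper_width: 0.0004
finger_force: 0.0
```

Call:
drive_tool --motion '[[[0,2,0,0,0],[0,4,0,0,0],[0,4,0,0,0]]]'

```text
time_s: 36.65
ee_pos: [0.6483, -0.1461, 0.025]
tcp_rot: [[0.05, 0.999, 0.0], [0.999, -0.05, -0.0], [-0.0, 0.0, -1.0]]
wrist_force: [0.7, -2.3, -0.4]
gripper_width: 0.0003
finger_force: 1.3
```

```bash
python3 - <<'E'
from h import *
s=readout.read_state();print(s['ee_pos'],s['wrist_force'])
p,d,c=cap('top');W=pts(d,c); comps(W,30,49,5,9000,'top',(530,760,-250,-60))
p,d,c=cap('wrist');save('q',p)
E
```

```text
[ 0.6482824  -0.14614559  0.02498637] [ 0.65452436 -2.25848441 -0.40913055]
top [338. 181.] 78 rect [707.4 -85.2] [12. 78.] 87.2 circ [707.4 -86.1] 38.9 mean [707.5 -86.1  45.4]
```

View pics/q.png

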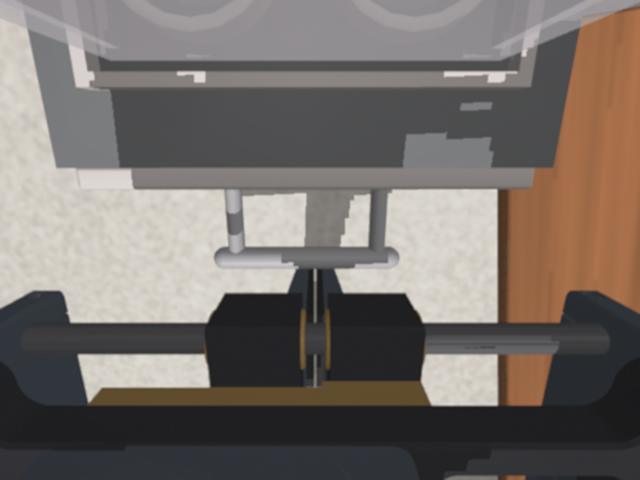

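Wrist view: the drawer front edge (row 168–188) is against the box and contact force is rising. Pressing a little further to confirm the stop.

Call:
drive_tool --motion '[[[0,1,0,0,0],[0,2,0,0,0],[0,2,0,0,0]]]'

```text
time_s: 37.05
ee_pos: [0.6484, -0.1458, 0.0251]
tcp_rot: [[0.049, 0.999, 0.001], [0.999, -0.049, -0.002], [-0.002, 0.001, -1.0]]
wrist_force: [-0.1, -18.7, -2.4]
gripper_width: 0.0003
finger_force: 9.0
```

Hard stop reached at 18.7 N, so the drawer is shut. Retreating for a final check.

Call:
drive_tool --motion '[[[0,-10,0,0,0],[0,-50,0,0,0],[0,-90,50,0,0],[0,-130,100,0,0],[0,-170,150,0,0],[0,-220,220,0,0],[0,-220,220,0,0],[-60,-300,220,0,0],[-60,-300,220,0,0],[-60,-300,220,0,0],[-60,-300,220,0,0]]]'

```text
time_s: 38.15
ee_pos: [0.5871, -0.4458, 0.2453]
tcp_rot: [[0.053, 0.999, 0.0], [0.999, -0.053, 0.0], [0.0, 0.0, -1.0]]
wrist_force: [0.5, 0.1, -0.2]
gripper_width: 0.0003
finger_force: 0.0
```

```bash
python3 - <<'E'
from h import *
s=readout.read_state();print(s['time_s'],s['ee_pos'],s['wrist_force'])
for n in('side','top'):
    p,d,c=cap(n);W=pts(d,c); comps(W,145,165,200,90000,n+'lidtop',(500,800,-150,250)); comps(W,172,270,5,90000,n+'cl',(630,680,0,170)); comps(W,25,49,20,9000,n+'drawer',(540,740,-250,-70))
save('z',np.hstack([cv2.resize(p[100:340,60:580],(800,370))]))
E
```

```text
38.15 [ 0.58705082 -0.44582813  0.24530412] [ 0.50518632  0.14497119 -0.17344815]
sidelidtop [342. 215.] 683 rect [631.7  30.7] [149. 107.] 88.4 circ [632.9  28.7] 88.4 mean [614.3  13.1 153.6]
sidedrawer [367. 256.] 426 rect [ 641.4 -101.7] [ 61. 194.] 87.3 circ [642.3 -82.5] 97.4 mean [641.  -96.7  39.2]
toplidtop [293. 190.] 2961 rect [653.6  32.7] [144. 146.] 87.3 circ [652.8  33.1] 100.1 mean [651.5  30.9 153.8]
topcl [260. 184.] 284 rect [656.6 108.3] [76. 33.] 89.7 circ [657.2 109.5] 39.4 mean [655.8 112.3 186.5]
topcl [292. 186.] 154 rect [653.4  33.5] [54. 16.] 88.6 circ [651.8  33.3] 27.3 mean [651.9  32.7 185.7]
topdrawer [342. 205.] 396 rect [ 641.8 -101.8] [ 53. 191.] 86.8 circ [643. -81.] 95.8 mean [641.3 -99.   41.9]
```

View pics/z.png

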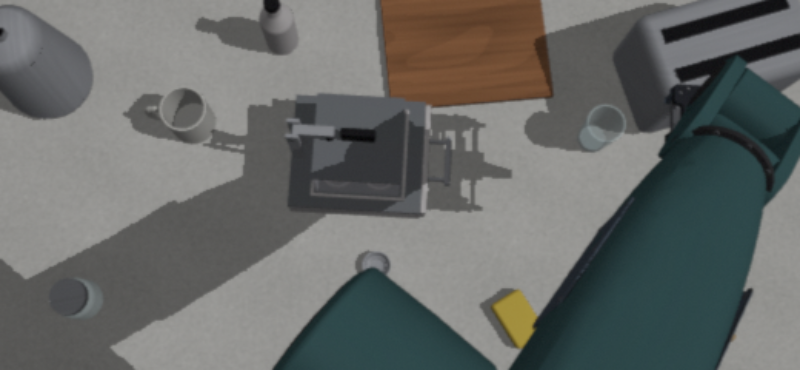

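The top crop shows the lid seated, the clamp level at (320,130), the drawer shut at (430,160), and the bystanders in place.

```bash
python3 -c "
from bench import env; print(env.hand_in())"
```

```text
the job is handed in; nothing more can be done
None
```

The job is handed in, though no verdict came back: all three bottles found stand in rings, the one cover found is in the drawer, which is pushed to its stop, the lid is seated with the clamp down on it, and I saw no bystander moved.

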